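# Put the flute-bore tools back in their beech holders

## Task

Put the four tools back in the beech holders made for them: the thick maple mandrel across the two notches of the wide-notched cradle, the thin steel drill bit across the notches of the narrow-notched cradle, the pewter polishing puck flat in the large round dish, and the clay crucible upright in the small round seat. Lay the mandrel and the bit centred along their cradles, and set the crucible down rather than dropping it. Leave the lacquer box and the oil jar where they are.

Things in the scene. Friction and masses are not known exactly. Their poses are not given: they have to be found in the camera images.
- mandrel: Smooth pale maple rod, 26 mm diameter, 130 mm long, with a 30 x 30 x 30 mm square grip block at its middle on which it rests. Origin at its centre, on the axis (15 mm above the bench at the start); x runs along the rod. Both ends alike. 50 to 90 g.
- drill_bit: Blued steel (dark) drill bit, 12 mm diameter, 120 mm long, with a square stop collar 30 mm long and 16 x 16 mm at its middle on which it rests. Origin at its centre, on the axis (8 mm above the bench at the start); x runs along the bit to its pointed tip. It may lie either way round in its cradle. 110 to 180 g.
- puck: Grey pewter polishing puck: a disc 70 mm diameter and 14 mm thick with an upright round knob on top, 28 mm diameter, from 14 to 42 mm above the underside. Origin at the centre of the underside, z up along the knob. 360 to 570 g.
- crucible: Rust-red clay crucible, an open cup 56 mm high; foot 42 mm diameter, 56 mm at half height and 57 mm at the rim (upper half nearly straight), wall 5 mm. Origin at the centre of the underside, z up. 120 to 190 g.
- mandrel_cradle: Wide-notched beech cradle, fixed to the bench: base 104 x 64 x 8 mm with two uprights 12 mm thick, centred 42 mm either side of the middle (72 mm clear between them). Each has a 90-degree V-notch, 48 mm wide at the top (38 mm high), its bottom 14 mm above the bench. Origin at the centre of the underside; x is the line of the laid rod. The mandrel's axis lies 32 mm above the origin when seated; the middle between the uprights is open for fingers above the base.
- bit_cradle: Narrow-notched beech cradle, fixed to the bench: base 104 x 44 x 8 mm with two uprights 12 mm thick, centred 42 mm either side of the middle (72 mm clear between them). Each has a 90-degree V-notch, 28 mm wide at the top (30 mm high), its bottom 16 mm above the bench. Origin at the centre of the underside; x is the line of the laid bit. The bit's axis lies 24.5 mm above the origin when seated; the middle between the uprights is open for fingers above the base.
- puck_dish: Large round beech dish, fixed to the bench: 106 mm outside, 90 mm inside diameter, rim 14 mm high, inner floor 6 mm above the bench. Origin at the centre of the underside.
- crucible_seat: Small round beech seat, fixed to the bench: 82 mm outside, 66 mm inside diameter, rim 18 mm high, inner floor 6 mm above the bench. Origin at the centre of the underside.
- lacquer_box: Lidded black lacquer box, 84 x 104 x 50 mm, a bystander beyond the work; not to be moved. Origin at the centre of the underside.
- oil_jar: Amber glass oil jar with a dark steel cap, 52 mm diameter, 50 mm high, a bystander beyond the work; not to be moved. Origin at the centre of the underside.

How it is judged:
At the end, for the whole second after the job is handed in: Each tool is in its own holder, released and still: centre within 15 mm of the holder's, height within 4 mm of seated (axes 32.4 and 24.5 mm, undersides 6 mm above the bench); mandrel and bit within 0.15 rad of the cradle's line, puck and crucible tilted under 0.1 rad (horizontal distance between mandrel and mandrel_cradle below 0.015 m and z of mandrel in the frame of mandrel_cradle between 0.0284 and 0.0364 m and linear speed of each of mandrel, drill_bit, puck, crucible below 0.02 m/s and angular speed of each of mandrel, drill_bit, puck, crucible below 0.2 rad/s and angle between the x axis of mandrel and the x axis of mandrel_cradle, either way round below 0.15 rad and horizontal distance between drill_bit and bit_cradle below 0.015 m and z of drill_bit in the frame of bit_cradle between 0.0205 and 0.0285 m and angle between the x axis of drill_bit and the x axis of bit_cradle, either way round below 0.15 rad and horizontal distance between puck and puck_dish below 0.015 m and z of puck in the frame of puck_dish between 0.002 and 0.01 m and angle between each of puck, crucible's own z axis and vertical below 0.1 rad and horizontal distance between crucible and crucible_seat below 0.015 m and z of crucible in the frame of crucible_seat between 0.002 and 0.01 m); the robot touches nothing.
It fails at once if the lacquer box is shifted by more than 15 mm (distance of lacquer_box from where it was at the start of the episode above 0.015 m).
It fails at once if the oil jar is shifted by more than 15 mm (distance of oil_jar from where it was at the start of the episode above 0.015 m).
It fails at once if the crucible is dropped into its seat (it comes within 25 mm of the seat's floor faster than 0.6 m/s) (horizontal distance between crucible and crucible_seat below 0.04 m and z of crucible in the frame of crucible_seat below 0.031 m and linear speed of crucible above 0.6 m/s).
It also fails if it takes over 128 s, if anything falls off the work surface, if the arm or the gripper's body presses on something with over 40 N, if the wrist force passes 120 N, or if a joint passes its speed limit or range.

## Robot

A 6-joint arm with a two-finger parallel gripper is mounted at the origin on the work surface. World frame = base frame: x ahead of the robot, y to its left, z up, the work surface at z = 0. Lengths are in m, angles in rad, forces in N, time in s.
With the tool pointing down it reaches from about 0.4 to 0.825 m from the base axis. Payload 7 kg.
Tool frame: the origin (TCP) lies between the finger pads; the fingertips stand env.tip_reach ahead of it and the grasp point (between the pads) lies 11 mm behind it (env.tip_reach is the distance from the TCP to the fingertips, in m); z points along the fingers, y is the direction in which the jaws open and shut (so a half turn about z gives the same grasp; the last joint's range is limited). The gripper opens to 88 mm and grips with 3 to 60 N. Pads are 19 mm wide; open, the fingers measure 130 mm over their backs; the gripper's body (78 mm by 193 mm) begins 47 mm behind the grasp point.
Start: joints at [1.39, 0.359, 0.012, 0, -1.224, -0.288], TCP at [0.305, 0.602, 0.235] pointing down, gripper open.
Joint ranges: [-3.07, 3.07], [-1.43, 2.12], [-1.02, 1.25], [-3.03, 1.67], [-3.05, -0], [-3.03, 3.03]. Speed limits (rad/s): [2.39, 2.39, 3.01, 3.14, 3.14, 3.14].

## Interface

Orientations are given as a unit quaternion [w, x, y, z].
In Python, from bench import env gives the robot as it stands.
- The arm moves only by the tool send_rows, never from a script. Its argument "targets" is a list of rows, each an object of numbers: "dx", "dy", "dz": the shift along the world's x, y, z in m; "wx", "wy", "wz": the turn, a rotation vector about the world's x, y, z in rad; "fingers": the finger opening in m, from 0 to 0.0876. A call has 1 to 5 rows; each row is the pose to reach, as a shift and turn from the pose commanded when the call began; what a row does not reach only later rows make up. A row lasts 1/10 s, in which the tool goes at most 50 mm and 8.59 degrees, less where a joint would pass 70% of its speed; a pose out of reach is approached as far as the arm can. A call with a gripper value outside its range is refused whole. The fingers move at their own pace and stop on an object; "newtons" is the grip in N (left out, the last holds). Time passes only in rows, so rows that repeat a pose let the fingers close. It gives the time, the measured TCP pose, the force and the opening at its end, in the units of the state.
- env.get_state(): the state, without advancing time (a new reading comes with each control period).
- env.get_image(name): name is "side" or "top"; returns the picture (480x640x3 uint8, red, green, blue); there is no depth.
- env.camera_info(name): a dict with "fov_y" (degrees; the focal length in pixels is half the picture's height over the tangent of half this angle, whatever the lens; pixels are square), "cx", "cy" (the principal point, pixels), "k1" (the pictures are not rectified: a ray, as slopes to the right and down, at radius r is drawn at 1 + k1 r^2 times it, then the intrinsics apply), "R" (3x3) and "t" (3): a world point X has camera coordinates R X + t. Camera axes: x right, y down, z forward; pixel columns grow to the right and rows downward; lengths in m; the calibration is good to about 2 mm. A picture is of the moment at which its call begins. camera_info takes no time and is no camera call.
- env.job_done(): hands the job in, once; it reports no verdict.
Trained networks look in the newest picture that a camera, given by its name, has taken for a name from the list of things; names that differ only in an ending like _2 or _b are one class to them, and where a whole thing is asked for, a point or a joint stands for the part that bears it (a point fixed in the world has none). Each returns a list of dicts, best first, with "conf" (0 to 1); they miss things now and then, are a little off and sometimes report something else, mostly with a low value. They report only what shows in the picture. A call takes as long as a camera call.
- env.look_for(camera, query): "position" ([row, column] in pixels, amid what is visible of it).
- env.masks_of(camera, query): "mask" (480x640 bool, what is visible of it) and "position" ([row, column] in pixels, amid what is visible of it).
The state is a dict: "time_s": time; "joint_pos": joint angles; "joint_vel": joint speeds; "tau": joint torques, N m; "eef_pos": TCP position; "eef_rot": TCP orientation; "contact_force": force on the tool from outside, world axes, zero at the start; "wrist_torque": the same for the moment, N m; "gripper_width": opening from 0.0 (shut) to 1.0 (fully open).
Only numpy, scipy, OpenCV 4.12 (cv2) and the standard library are available. Lean on these libraries where they do the work, as an engineer would, in place of code of your own. Each camera call takes 0.05 s, during which the arm holds its last target.

## Working session

There is one attempt and no reset: what is moved stays moved. The work goes in short steps, Python scripts to look and compute and a tool call to move; the robot and the scene stay as the last step left them, time stands still between calls to the robot, and variables do not carry over. Pictures are saved under pics/ and viewed, and the job is handed in when it is done.

Besides the shell and the picture viewer there is one more tool, called after ">>>" as name([rows], argument=value, ...), one row to a line, values as JSON. send_rows: Moves the arm, as the interface text tells. Its arguments: {"type":"object","properties":{"targets":{"type":"array","items":{"type":"object","properties":{"dx":{"type":"number"},"dy":{"type":"number"},"dz":{"type":"number"},"wx":{"type":"number"},"wy":{"type":"number"},"wz":{"type":"number"},"fingers":{"type":"number"}}}},"newtons":{"type":"number"}},"required":["targets"]}

```bash
mkdir -p pics; ls; python3 - <<'E'
from bench import env
import cv2
for n in ("side","top"):
    im=env.get_image(n); cv2.imwrite(f"pics/{n}0.png",im[:,:,::-1])
    print(env.camera_info(n))
print(env.get_state(), env.tip_reach)
E
```

```text
pics
{'fov_y': 55.497164430398755, 'cx': 330.0663389721394, 'cy': 242.5071553550902, 'k1': -0.004315155804947686, 'R': array([[-0.98901143, -0.14727089,  0.01294907],
       [-0.11008143,  0.67512434, -0.72944445],
       [ 0.0986837 , -0.72285435, -0.68391748]]), 't': array([0.57344233, 0.09411644, 0.75623243])}
{'fov_y': 57.3443456099976, 'cx': 321.76895789342973, 'cy': 246.52603465694386, 'k1': -0.006300324804357074, 'R': array([[-0.08724705, -0.99618484,  0.00192976],
       [-0.97538783,  0.08503153, -0.20344097],
       [ 0.20250071, -0.01963189, -0.97908531]]), 't': array([0.05146865, 0.59572714, 0.83620738])}
{'time_s': 0.1, 'joint_pos': array([ 1.39009548e+00,  3.59278375e-01,  1.11813383e-02, -3.09156542e-04,
       -1.22412537e+00, -2.88107466e-01]), 'joint_vel': array([ 0.00061488, -0.00325632,  0.00186618, -0.0004128 ,  0.00113417,
        0.00091558]), 'tau': array([-7.86444343e-04, -5.84163487e+01,  2.93750954e+01,  7.01558501e+00,
        1.01536725e-02, -6.11601035e-05]), 'eef_pos': array([0.30480793, 0.60178733, 0.23375356]), 'eef_rot': array([ 7.19812127e-04,  9.72640425e-01, -2.32314600e-01, -1.06861115e-04]), 'contact_force': array([-0.84864574, -0.53651415, -0.05429709]), 'wrist_torque': array([-0.07449864,  0.03886838, -0.05468575]), 'gripper_width': 1.0019258930951518} 0.008
```

View pics/side0.png

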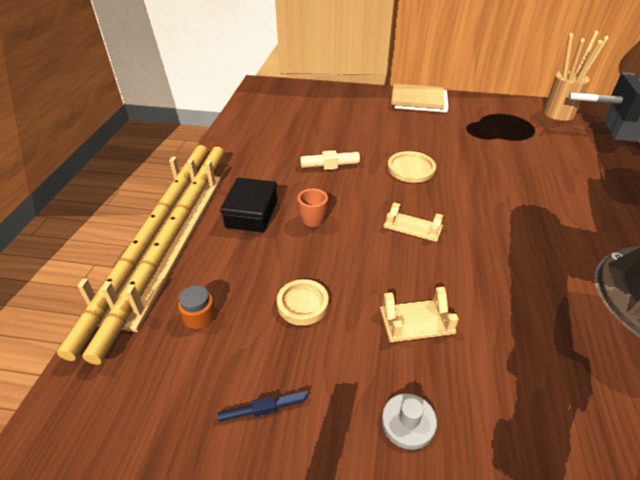

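View pics/top0.png

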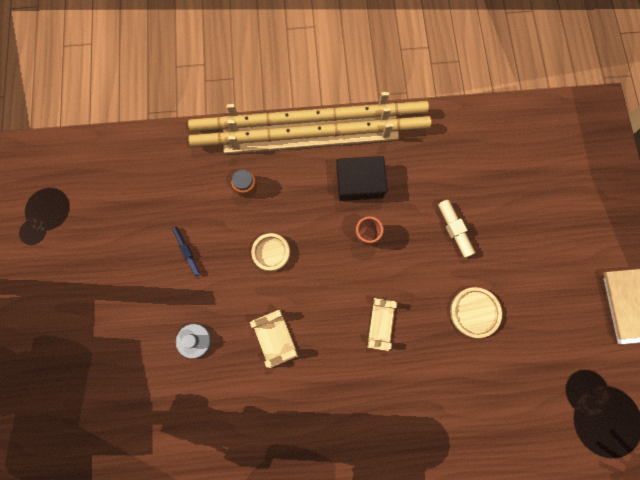

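The side view shows every item. Mandrel (330,160), dish (412,166), crucible (313,207), bit cradle (413,222), seat (303,302), mandrel cradle (419,313), bit (263,405) and puck (409,421). The top view agrees and nothing is occluded. Next I'll get masks and fit silhouettes in both cameras.

```bash
cat > h.py <<'E'
import numpy as np, cv2
from scipy.optimize import minimize
from bench import env
def proj(ci,P):
    c=P@np.array(ci["R"]).T+np.array(ci["t"]); s=c[:,:2]/c[:,2:]
    r2=(s**2).sum(1,keepdims=True); s=s*(1+ci["k1"]*r2)
    f=240/np.tan(np.radians(ci["fov_y"])/2)
    return s*f+[ci["cx"],ci["cy"]]
def box(x0,x1,y0,y1,z0,z1): return np.array([[x,y,z] for x in(x0,x1) for y in(y0,y1) for z in(z0,z1)],float)
A=np.linspace(0,2*np.pi,40,endpoint=False)
def ring(r,z): return np.c_[r*np.cos(A),r*np.sin(A),0*A+z]
def rodx(r,x0,x1): return np.vstack([np.c_[0*A+x,r*np.cos(A),r*np.sin(A)] for x in(x0,x1)])
def cradle(w,h,nw,nb):
    L=[box(-.052,.052,-w/2,w/2,0,.008)]
    for x in(-.042,.042):
        for s in(1,-1):
            L.append(np.array([[x+e,s*y,z] for e in(-.006,.006) for y,z in((0,.008),(0,nb),(nw/2,h),(w/2,h),(w/2,.008))]))
    return L
M={"mandrel":[rodx(.013,-.065,.065),box(-.015,.015,-.015,.015,-.015,.015)],
"drill_bit":[np.vstack([rodx(.006,-.06,.05),[[.06,0,0]]]),box(-.015,.015,-.008,.008,-.008,.008)],
"puck":[np.vstack([ring(.035,0),ring(.035,.014)]),np.vstack([ring(.014,.014),ring(.014,.042)])],
"crucible":[np.vstack([ring(.021,0),ring(.028,.028),ring(.0285,.056)])],
"mandrel_cradle":cradle(.064,.038,.048,.014),"bit_cradle":cradle(.044,.030,.028,.016),
"puck_dish":[np.vstack([ring(.053,0),ring(.053,.014)])],
"crucible_seat":[np.vstack([ring(.041,0),ring(.041,.018)])],
"lacquer_box":[box(-.042,.042,-.052,.052,0,.05)],"oil_jar":[np.vstack([ring(.026,0),ring(.026,.05)])]}
Z={"mandrel":.015,"drill_bit":.008}
ROUND={"puck","crucible","puck_dish","crucible_seat","oil_jar"}
def sil(ci,n,p,z,S=4):
    m=np.zeros((480*S,640*S),np.uint8); c,s=np.cos(p[2]),np.sin(p[2])
    R=np.array([[c,-s,0],[s,c,0],[0,0,1]])
    for P in M[n]:
        q=(proj(ci,P@R.T+[p[0],p[1],z])+.5)*S
        cv2.fillConvexPoly(m,cv2.convexHull(q.astype(np.float32)).astype(np.int32),1)
    return m
def back(ci,row,col,z):
    f=240/np.tan(np.radians(ci["fov_y"])/2); s=np.array([(col-ci["cx"])/f,(row-ci["cy"])/f])
    s=s/(1+ci["k1"]*(s@s)); R=np.array(ci["R"]); C=-R.T@np.array(ci["t"]); d=R.T@np.r_[s,1]
    return C+d*(z-C[2])/d[2]
def fit(n,masks,z=None,S=4,x0=None):
    """masks: {cam: mask}"""
    z=Z.get(n,0) if z is None else z
    ci={c:env.camera_info(c) for c in masks}
    up={c:cv2.resize(m.astype(np.uint8),None,fx=S,fy=S,interpolation=cv2.INTER_NEAREST) for c,m in masks.items()}
    if x0 is None:
        c="top" if "top" in masks else "side"; rr,cc=np.nonzero(masks[c]); x0=back(ci[c],rr.mean(),cc.mean(),z+.01)[:2]
    def cost(p): return sum((sil(ci[c],n,p,z,S)!=up[c]).sum()/up[c].sum() for c in masks)
    best=None
    for y in ([0] if n in ROUND else np.arange(0,np.pi,np.pi/6)):
        s0=np.array([x0[0],x0[1],y]); sx=np.vstack([s0,s0+[.01,0,0],s0+[0,.01,0],s0+[0,0,.3]])
        r=minimize(cost,s0,method="Nelder-Mead",options=dict(initial_simplex=sx,xatol=1e-4,fatol=1e-5,maxiter=120))
        if best is None or r.fun<best.fun: best=r
    return best.x,best.fun/len(masks)
def getmasks(n,cams=("side","top")):
    o={}
    for c in cams:
        r=env.masks_of(c,n)
        if r: o[c]=r[0]["mask"]; print(n,c,round(r[0]["conf"],2),np.round(r[0]["position"]),r[0]["mask"].sum(),[round(k["conf"],2) for k in r[1:]])
        else: print(n,c,"none")
    return o
E
cat > a.py <<'E'
from h import *
import pickle
K=[n for n in M]
D={n:getmasks(n) for n in K}
pickle.dump(D,open("m0.pkl","wb"))
E
python3 a.py; python3 - <<'E'
from h import *; import pickle
D=pickle.load(open("m0.pkl","rb"))
for n,m in D.items():
    for k in ([m]+[{c:m[c]} for c in m] if len(m)>1 else [m]):
        p,e=fit(n,k); print(n,list(k),p.round(4),round(e,3))
E
```

```text
mandrel side 0.91 [163. 331.] 763 []
mandrel top 0.87 [226. 453.] 824 []
drill_bit side 0.91 [407. 262.] 1073 []
drill_bit top 0.68 [249. 186.] 321 []
puck side 0.84 [420. 411.] 2417 []
puck top 0.66 [342. 193.] 980 []
crucible side 0.78 [206. 312.] 955 []
crucible top 0.64 [228. 368.] 627 []
mandrel_cradle side 0.67 [318. 418.] 2653 []
mandrel_cradle top 0.93 [337. 274.] 1619 []
bit_cradle side 0.94 [224. 412.] 1016 []
bit_cradle top none
puck_dish side 0.97 [167. 411.] 1153 []
puck_dish top 0.62 [186. 246.] 532 [0.58]
crucible_seat side 0.62 [305. 303.] 1878 []
crucible_seat top 0.88 [253. 272.] 1119 [0.43]
lacquer_box side 0.85 [202. 249.] 2459 []
lacquer_box top 0.61 [179. 362.] 2030 []
oil_jar side 0.95 [306. 196.] 1252 []
oil_jar top 0.67 [182. 245.] 548 []
mandrel ['side', 'top'] [ 0.6231 -0.2954  0.3174] 0.094
mandrel ['side'] [ 0.624  -0.2961  3.4844] 0.09
mandrel ['top'] [ 0.6224 -0.295   0.3107] 0.075
drill_bit ['side', 'top'] [0.624  0.2919 3.5389] 0.176
drill_bit ['side'] [0.6244 0.2907 3.5513] 0.073
drill_bit ['top'] [0.6217 0.2921 3.5416] 0.151
puck ['side', 'top'] [0.
[... 406 characters left out ...]
242 0.1148 0.3041] 0.03
bit_cradle ['side'] [ 0.4352 -0.1125 -0.2423] 0.123
puck_dish ['side', 'top'] [0.7804 0.1357 0.3136] 3.03
puck_dish ['side'] [ 0.4423 -0.3152  0.0117] 0.082
puck_dish ['top'] [0.7904 0.1515 0.2501] 2.338
crucible_seat ['side', 'top'] [ 0.6075  0.1103 -0.0813] 0.069
crucible_seat ['side'] [0.608  0.1083 0.2476] 0.054
crucible_seat ['top'] [0.608  0.1115 0.2299] 0.066
lacquer_box ['side', 'top'] [ 0.75   -0.1003  0.0116] 0.091
lacquer_box ['side'] [ 0.7509 -0.1013  0.0437] 0.085
lacquer_box ['top'] [ 0.7507 -0.0996 -0.0254] 0.08
oil_jar ['side', 'top'] [0.7639 0.1572 0.2162] 0.176
oil_jar ['side'] [0.7646 0.156  0.2963] 0.182
oil_jar ['top'] [0.7605 0.1556 0.1397] 0.163
```

```bash
python3 - <<'E'
from h import *; import pickle
D=pickle.load(open("m0.pkl","rb"))
im=cv2.imread("pics/top0.png")
def gc(r0,r1,c0,c1):
    m=np.zeros((480,640),np.uint8); b=np.zeros((1,65));f=np.zeros((1,65))
    cv2.grabCut(im,m,(c0,r0,c1-c0,r1-r0),b,f,6,cv2.GC_INIT_WITH_RECT); return (m&1).astype(bool)
for n,r in(("bit_cradle",(288,362,358,408)),("puck_dish",(280,346,442,512))):
    k=gc(*r); print(n,k.sum()); D[n]["top"]=k
    print(fit(n,{"top":k})); print(fit(n,D[n]))
pickle.dump(D,open("m0.pkl","wb"))
E
```

```text
bit_cradle 1119
(array([ 0.43364136, -0.11145651, -0.24351683]), np.float64(0.03920911528150134))
(array([ 0.43395469, -0.11168176, -0.24781907]), np.float64(0.08538072475776318))
puck_dish 2079
(array([ 0.44049065, -0.31288256,  0.39702685]), np.float64(0.029461279461279462))
(array([ 0.44124193, -0.31298835,  0.26222673]), np.float64(0.06006782920269477))
```

Both cameras agree to within about 2 mm on every item. I'll start with the puck, moving towards (0.434, 0.2815).

>>> send_rows([
  {"dx": 0.016, "dy": -0.04, "dz": -0.01, "fingers": 0.0876},
  {"dx": 0.032, "dy": -0.08, "dz": -0.02, "fingers": 0.0876},
  {"dx": 0.048, "dy": -0.12, "dz": -0.03, "fingers": 0.0876},
  {"dx": 0.064, "dy": -0.16, "dz": -0.04, "fingers": 0.0876},
  {"dx": 0.08, "dy": -0.2, "dz": -0.05, "fingers": 0.0876},
], newtons=50)

```text
$.targets[0]: bad value
```

>>> send_rows([
  {"dx": 0.016, "dy": -0.04, "dz": -0.02, "fingers": 0.0876},
  {"dx": 0.032, "dy": -0.08, "dz": -0.04, "fingers": 0.0876},
  {"dx": 0.049, "dy": -0.12, "dz": -0.06, "fingers": 0.0876},
  {"dx": 0.049, "dy": -0.12, "dz": -0.09, "fingers": 0.0876},
  {"dx": 0.049, "dy": -0.12, "dz": -0.09, "fingers": 0.0876},
])

```text
$.targets[0]: bad value
```

>>> send_rows([
  {"dx": 0.016, "dy": -0.04, "dz": -0.01, "wx": 0, "wy": 0, "wz": 0, "fingers": 0.087},
  {"dx": 0.032, "dy": -0.08, "dz": -0.02, "wx": 0, "wy": 0, "wz": 0, "fingers": 0.087},
  {"dx": 0.048, "dy": -0.12, "dz": -0.03, "wx": 0, "wy": 0, "wz": 0, "fingers": 0.087},
  {"dx": 0.064, "dy": -0.16, "dz": -0.04, "wx": 0, "wy": 0, "wz": 0, "fingers": 0.087},
  {"dx": 0.08, "dy": -0.2, "dz": -0.05, "wx": 0, "wy": 0, "wz": 0, "fingers": 0.087},
], newtons=50)

```text
time_s: 1.6
eef_pos: [0.3853, 0.4005, 0.1844]
eef_rot: [-0.0, 0.973, -0.232, 0.0]
contact_force: [1.2, -0.0, -0.4]
gripper_width: 0.995
```

>>> send_rows([
  {"dx": 0.016, "dy": -0.04, "dz": -0.02, "wx": 0, "wy": 0, "wz": 0, "fingers": 0.087},
  {"dx": 0.032, "dy": -0.08, "dz": -0.04, "wx": 0, "wy": 0, "wz": 0, "fingers": 0.087},
  {"dx": 0.0495, "dy": -0.12, "dz": -0.06, "wx": 0, "wy": 0, "wz": 0, "fingers": 0.087},
  {"dx": 0.0495, "dy": -0.12, "dz": -0.1, "wx": 0, "wy": 0, "wz": 0, "fingers": 0.087},
  {"dx": 0.0495, "dy": -0.12, "dz": -0.12, "wx": 0, "wy": 0, "wz": 0, "fingers": 0.087},
])

```text
time_s: 2.1
eef_pos: [0.4342, 0.2798, 0.0626]
eef_rot: [0.001, 0.972, -0.234, -0.001]
contact_force: [-0.4, 0.4, 0.1]
gripper_width: 0.992
```

>>> send_rows([
  {"dx": 0, "dy": 0, "dz": -0.02, "wx": 0, "wy": 0, "wz": 0, "fingers": 0.087},
  {"dx": 0, "dy": 0, "dz": -0.037, "wx": 0, "wy": 0, "wz": 0, "fingers": 0.087},
  {"dx": 0, "dy": 0, "dz": -0.038, "wx": 0, "wy": 0, "wz": 0, "fingers": 0.02},
  {"dx": 0, "dy": 0, "dz": -0.038, "wx": 0, "wy": 0, "wz": 0, "fingers": 0.01},
  {"dx": 0, "dy": 0, "dz": -0.038, "wx": 0, "wy": 0, "wz": 0, "fingers": 0.01},
])

```text
time_s: 2.6
eef_pos: [0.4349, 0.2828, 0.0275]
eef_rot: [-0.001, 0.973, -0.232, 0.0]
contact_force: [-0.4, -0.9, 0.6]
gripper_width: 0.78
```

>>> send_rows([
  {"dx": 0, "dy": 0, "dz": 0, "wx": 0, "wy": 0, "wz": 0, "fingers": 0.01},
  {"dx": 0, "dy": 0, "dz": 0, "wx": 0, "wy": 0, "wz": 0, "fingers": 0.01},
  {"dx": 0, "dy": 0, "dz": 0, "wx": 0, "wy": 0, "wz": 0, "fingers": 0.01},
  {"dx": 0, "dy": 0, "dz": 0, "wx": 0, "wy": 0, "wz": 0, "fingers": 0.01},
  {"dx": 0, "dy": 0, "dz": 0, "wx": 0, "wy": 0, "wz": 0, "fingers": 0.01},
])

```text
time_s: 3.1
eef_pos: [0.4342, 0.2817, 0.0266]
eef_rot: [0.0, 0.973, -0.232, -0.0]
contact_force: [-1.6, -4.4, 3.6]
gripper_width: 0.324
```

Opening is 28 mm, so the knob is held. Lift.

>>> send_rows([
  {"dx": 0, "dy": 0, "dz": 0.005, "wx": 0, "wy": 0, "wz": 0, "fingers": 0.01},
  {"dx": 0, "dy": 0, "dz": 0.02, "wx": 0, "wy": 0, "wz": 0, "fingers": 0.01},
  {"dx": 0, "dy": 0, "dz": 0.045, "wx": 0, "wy": 0, "wz": 0, "fingers": 0.01},
  {"dx": 0, "dy": 0, "dz": 0.07, "wx": 0, "wy": 0, "wz": 0, "fingers": 0.01},
  {"dx": 0, "dy": 0, "dz": 0.09, "wx": 0, "wy": 0, "wz": 0, "fingers": 0.01},
])

```text
time_s: 3.6
eef_pos: [0.4343, 0.2821, 0.1177]
eef_rot: [-0.0, 0.973, -0.232, -0.0]
contact_force: [0.4, 0.2, -4.0]
gripper_width: 0.307
```

>>> send_rows([
  {"dx": 0.001, "dy": -0.02, "dz": 0, "wx": 0, "wy": 0, "wz": 0, "fingers": 0.01},
  {"dx": 0.001, "dy": -0.05, "dz": 0, "wx": 0, "wy": 0, "wz": 0, "fingers": 0.01},
  {"dx": 0.001, "dy": -0.085, "dz": 0, "wx": 0, "wy": 0, "wz": 0, "fingers": 0.01},
  {"dx": 0.001, "dy": -0.12, "dz": 0, "wx": 0, "wy": 0, "wz": 0, "fingers": 0.01},
  {"dx": 0.001, "dy": -0.16, "dz": 0, "wx": 0, "wy": 0, "wz": 0, "fingers": 0.01},
])

```text
time_s: 4.1
eef_pos: [0.4347, 0.1205, 0.1161]
eef_rot: [0.0, 0.973, -0.232, -0.0]
contact_force: [1.4, 0.1, -4.7]
gripper_width: 0.306
```

>>> send_rows([
  {"dx": 0.001, "dy": -0.04, "dz": 0, "wx": 0, "wy": 0, "wz": 0, "fingers": 0.01},
  {"dx": 0.001, "dy": -0.08, "dz": 0, "wx": 0, "wy": 0, "wz": 0, "fingers": 0.01},
  {"dx": 0.001, "dy": -0.12, "dz": 0, "wx": 0, "wy": 0, "wz": 0, "fingers": 0.01},
  {"dx": 0.001, "dy": -0.16, "dz": 0, "wx": 0, "wy": 0, "wz": 0, "fingers": 0.01},
  {"dx": 0.002, "dy": -0.2, "dz": 0, "wx": 0, "wy": 0, "wz": 0, "fingers": 0.01},
])

```text
time_s: 4.6
eef_pos: [0.4362, -0.0797, 0.1162]
eef_rot: [-0.0, 0.973, -0.232, -0.0]
contact_force: [1.9, -0.1, -4.2]
gripper_width: 0.309
```

>>> send_rows([
  {"dx": 0.001, "dy": -0.04, "dz": 0, "wx": 0, "wy": 0, "wz": 0, "fingers": 0.01},
  {"dx": 0.001, "dy": -0.08, "dz": 0, "wx": 0, "wy": 0, "wz": 0, "fingers": 0.01},
  {"dx": 0.002, "dy": -0.12, "dz": 0, "wx": 0, "wy": 0, "wz": 0, "fingers": 0.01},
  {"dx": 0.003, "dy": -0.16, "dz": 0, "wx": 0, "wy": 0, "wz": 0, "fingers": 0.01},
  {"dx": 0.003, "dy": -0.19, "dz": 0, "wx": 0, "wy": 0, "wz": 0, "fingers": 0.01},
])

```text
time_s: 5.1
eef_pos: [0.4393, -0.27, 0.1159]
eef_rot: [-0.0, 0.972, -0.233, -0.001]
contact_force: [-0.4, 0.7, -4.8]
gripper_width: 0.31
```

>>> send_rows([
  {"dx": 0, "dy": -0.03, "dz": 0, "wx": 0, "wy": 0, "wz": 0, "fingers": 0.01},
  {"dx": 0.0005, "dy": -0.045, "dz": -0.01, "wx": 0, "wy": 0, "wz": 0, "fingers": 0.01},
  {"dx": 0.0005, "dy": -0.045, "dz": -0.03, "wx": 0, "wy": 0, "wz": 0, "fingers": 0.01},
  {"dx": 0.0005, "dy": -0.045, "dz": -0.05, "wx": 0, "wy": 0, "wz": 0, "fingers": 0.01},
  {"dx": 0.0005, "dy": -0.045, "dz": -0.06, "wx": 0, "wy": 0, "wz": 0, "fingers": 0.01},
])

```text
time_s: 5.6
eef_pos: [0.4389, -0.3122, 0.054]
eef_rot: [-0.0, 0.973, -0.233, -0.002]
contact_force: [-0.3, 0.7, -3.6]
gripper_width: 0.31
```

```bash
python3 - <<'E'
from h import *
cv2.imwrite("pics/s1.png",cv2.resize(env.get_image("side")[80:280,280:560,::-1],None,fx=2.8,fy=2.8))
E
```

```text
(no output)
```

View pics/s1.png

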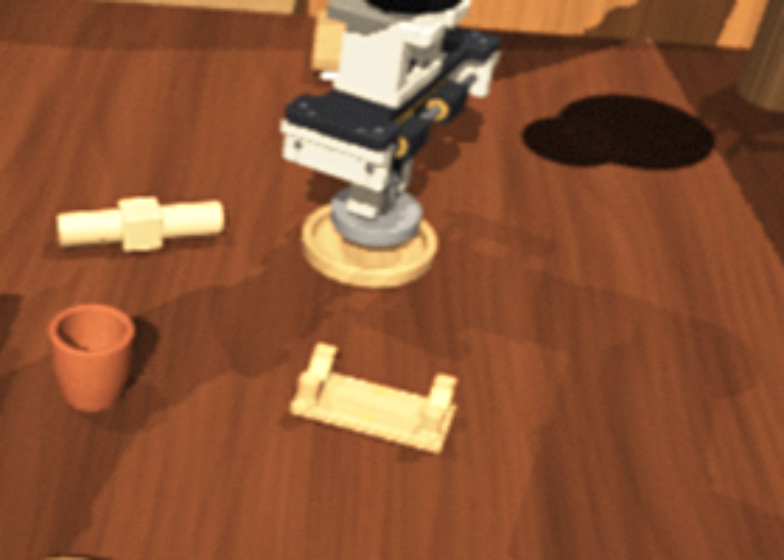

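The puck hangs level above the dish, near full-image pixel (415,155) and centred over the dish at (412,166). I'll lower it and release.

>>> send_rows([
  {"dx": 0.0005, "dy": 0, "dz": -0.01, "wx": 0, "wy": 0, "wz": 0, "fingers": 0.01},
  {"dx": 0.0005, "dy": 0, "dz": -0.018, "wx": 0, "wy": 0, "wz": 0, "fingers": 0.01},
  {"dx": 0.0005, "dy": 0, "dz": -0.022, "wx": 0, "wy": 0, "wz": 0, "fingers": 0.01},
  {"dx": 0.0005, "dy": 0, "dz": -0.023, "wx": 0, "wy": 0, "wz": 0, "fingers": 0.01},
  {"dx": 0.0005, "dy": 0, "dz": -0.023, "wx": 0, "wy": 0, "wz": 0, "fingers": 0.01},
])

```text
time_s: 6.15
eef_pos: [0.4416, -0.3129, 0.0337]
eef_rot: [0.0, 0.973, -0.232, 0.0]
contact_force: [-0.1, 0.0, -3.7]
gripper_width: 0.313
```

>>> send_rows([
  {"dx": 0, "dy": 0, "dz": 0, "wx": 0, "wy": 0, "wz": 0, "fingers": 0.06},
  {"dx": 0, "dy": 0, "dz": 0, "wx": 0, "wy": 0, "wz": 0, "fingers": 0.06},
  {"dx": 0, "dy": 0, "dz": 0, "wx": 0, "wy": 0, "wz": 0, "fingers": 0.06},
  {"dx": 0, "dy": 0, "dz": 0.03, "wx": 0, "wy": 0, "wz": 0, "fingers": 0.06},
  {"dx": 0, "dy": 0, "dz": 0.07, "wx": 0, "wy": 0, "wz": 0, "fingers": 0.06},
])

```text
time_s: 6.65
eef_pos: [0.4402, -0.3125, 0.103]
eef_rot: [-0.0, 0.973, -0.232, -0.002]
contact_force: [1.4, -0.3, -0.7]
gripper_width: 0.669
```

>>> send_rows([
  {"dx": 0.036, "dy": 0.004, "dz": 0, "wx": 0, "wy": 0, "wz": 0.14, "fingers": 0.06},
  {"dx": 0.072, "dy": 0.008, "dz": 0, "wx": 0, "wy": 0, "wz": 0.28, "fingers": 0.06},
  {"dx": 0.108, "dy": 0.012, "dz": 0, "wx": 0, "wy": 0, "wz": 0.42, "fingers": 0.06},
  {"dx": 0.144, "dy": 0.016, "dz": 0, "wx": 0, "wy": 0, "wz": 0.56, "fingers": 0.06},
  {"dx": 0.1815, "dy": 0.018, "dz": 0, "wx": 0, "wy": 0, "wz": 0.7, "fingers": 0.06},
])

```text
time_s: 7.15
eef_pos: [0.6245, -0.2946, 0.1042]
eef_rot: [0.0, 0.993, 0.118, 0.0]
contact_force: [0.6, -0.5, 0.2]
gripper_width: 0.687
```

>>> send_rows([
  {"dx": 0, "dy": 0, "dz": -0.02, "wx": 0, "wy": 0, "wz": 0.082, "fingers": 0.06},
  {"dx": 0, "dy": 0, "dz": -0.05, "wx": 0, "wy": 0, "wz": 0.082, "fingers": 0.06},
  {"dx": 0, "dy": 0, "dz": -0.075, "wx": 0, "wy": 0, "wz": 0.082, "fingers": 0.06},
  {"dx": 0, "dy": 0, "dz": -0.09, "wx": 0, "wy": 0, "wz": 0.082, "fingers": 0.06},
  {"dx": 0, "dy": 0, "dz": -0.09, "wx": 0, "wy": 0, "wz": 0.082, "fingers": 0.06},
])

```text
time_s: 7.65
eef_pos: [0.6216, -0.2946, 0.0114]
eef_rot: [-0.001, 0.988, 0.156, -0.002]
contact_force: [0.1, 0.3, -0.1]
gripper_width: 0.684
```

```bash
python3 - <<'E'
from h import *
cv2.imwrite("pics/s2.png",cv2.resize(env.get_image("side")[80:280,280:560,::-1],None,fx=2.8,fy=2.8))
cv2.imwrite("pics/t2.png",cv2.resize(env.get_image("top")[180:380,340:620,::-1],None,fx=2.8,fy=2.8))
m=getmasks("puck",("top",)); print(fit("puck",m,z=.006))
E
```

```text
puck top 0.21 [190. 342.] 395 []
(array([ 0.74312978, -0.06559229,  0.15936676]), np.float64(1.3436708860759494))
```

View pics/s2.png

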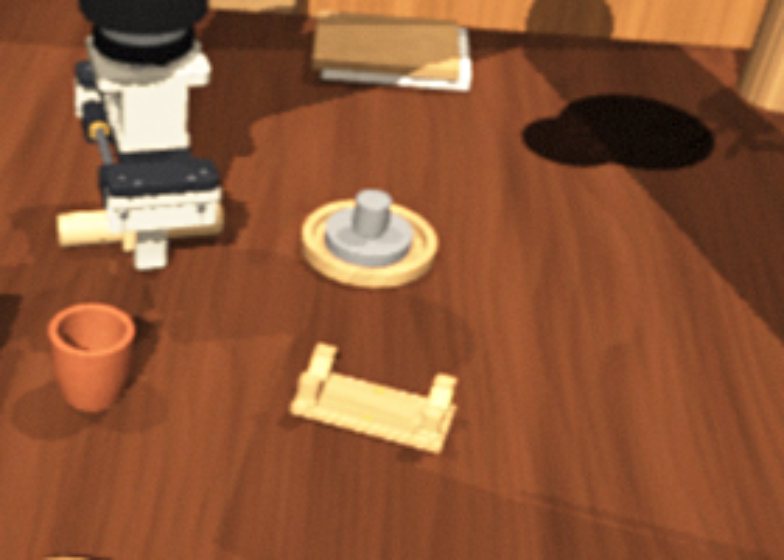

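View pics/t2.png

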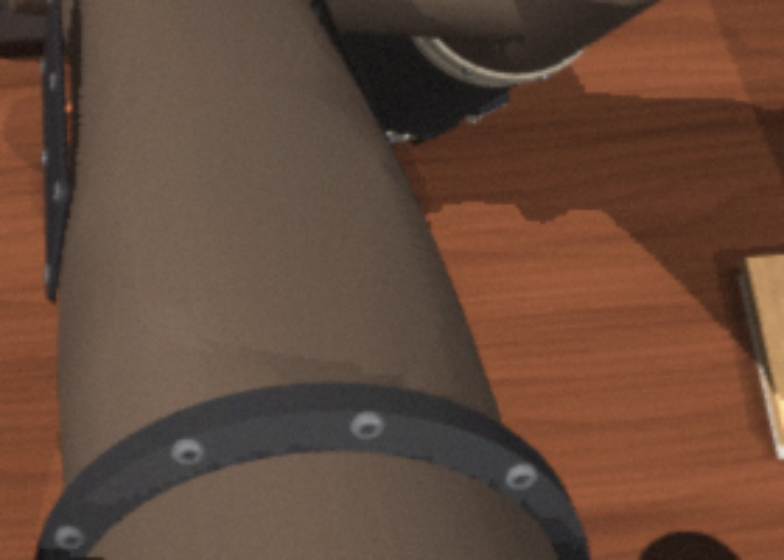

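In the side view the puck sits flat in the dish at (412,163) and the gripper straddles the mandrel's block at (334,163). The top view is blocked by the arm. Close.

>>> send_rows([
  {"dx": 0, "dy": 0, "dz": 0, "wx": 0, "wy": 0, "wz": 0, "fingers": 0.02},
  {"dx": 0, "dy": 0, "dz": 0, "wx": 0, "wy": 0, "wz": 0, "fingers": 0.02},
  {"dx": 0, "dy": 0, "dz": 0, "wx": 0, "wy": 0, "wz": 0, "fingers": 0.02},
  {"dx": 0, "dy": 0, "dz": 0, "wx": 0, "wy": 0, "wz": 0, "fingers": 0.02},
  {"dx": 0, "dy": 0, "dz": 0, "wx": 0, "wy": 0, "wz": 0, "fingers": 0.02},
], newtons=30)

```text
time_s: 8.3
eef_pos: [0.6232, -0.295, 0.014]
eef_rot: [0.0, 0.988, 0.156, 0.0]
contact_force: [-0.3, -0.2, 1.3]
gripper_width: 0.338
```

>>> send_rows([
  {"dx": 0, "dy": 0, "dz": 0.005, "wx": 0, "wy": 0, "wz": 0, "fingers": 0.02},
  {"dx": 0, "dy": 0, "dz": 0.025, "wx": 0, "wy": 0, "wz": 0, "fingers": 0.02},
  {"dx": 0, "dy": 0, "dz": 0.055, "wx": 0, "wy": 0, "wz": 0, "fingers": 0.02},
  {"dx": 0, "dy": 0, "dz": 0.085, "wx": 0, "wy": 0, "wz": 0, "fingers": 0.02},
  {"dx": 0, "dy": 0, "dz": 0.106, "wx": 0, "wy": 0, "wz": 0, "fingers": 0.02},
])

```text
time_s: 8.8
eef_pos: [0.6235, -0.295, 0.122]
eef_rot: [0.0, 0.988, 0.156, 0.001]
contact_force: [0.5, -0.0, -0.3]
gripper_width: 0.342
```

>>> send_rows([
  {"dx": -0.01, "dy": 0.02, "dz": 0, "wx": 0, "wy": 0, "wz": 0, "fingers": 0.02},
  {"dx": -0.027, "dy": 0.055, "dz": 0, "wx": 0, "wy": 0, "wz": 0, "fingers": 0.02},
  {"dx": -0.047, "dy": 0.097, "dz": 0, "wx": 0, "wy": 0, "wz": 0, "fingers": 0.02},
  {"dx": -0.067, "dy": 0.138, "dz": 0, "wx": 0, "wy": 0, "wz": 0, "fingers": 0.02},
  {"dx": -0.087, "dy": 0.18, "dz": 0, "wx": 0, "wy": 0, "wz": 0, "fingers": 0.02},
])

```text
time_s: 9.3
eef_pos: [0.535, -0.1136, 0.1197]
eef_rot: [-0.0, 0.988, 0.156, 0.0]
contact_force: [0.2, 1.2, -1.1]
gripper_width: 0.339
```

>>> send_rows([
  {"dx": -0.02, "dy": 0.042, "dz": 0, "wx": 0, "wy": 0, "wz": -0.005, "fingers": 0.02},
  {"dx": -0.04, "dy": 0.083, "dz": 0, "wx": 0, "wy": 0, "wz": -0.005, "fingers": 0.02},
  {"dx": -0.06, "dy": 0.124, "dz": 0, "wx": 0, "wy": 0, "wz": -0.005, "fingers": 0.02},
  {"dx": -0.08, "dy": 0.165, "dz": 0, "wx": 0, "wy": 0, "wz": -0.005, "fingers": 0.02},
  {"dx": -0.1, "dy": 0.205, "dz": 0, "wx": 0, "wy": 0, "wz": -0.005, "fingers": 0.02},
])

```text
time_s: 9.8
eef_pos: [0.435, 0.0916, 0.12]
eef_rot: [-0.0, 0.988, 0.153, 0.0]
contact_force: [1.0, 0.0, -0.5]
gripper_width: 0.343
```

>>> send_rows([
  {"dx": -0.0115, "dy": 0.024, "dz": 0, "wx": 0, "wy": 0, "wz": 0, "fingers": 0.02},
  {"dx": -0.0115, "dy": 0.024, "dz": -0.015, "wx": 0, "wy": 0, "wz": 0, "fingers": 0.02},
  {"dx": -0.0115, "dy": 0.024, "dz": -0.035, "wx": 0, "wy": 0, "wz": 0, "fingers": 0.02},
  {"dx": -0.0115, "dy": 0.024, "dz": -0.055, "wx": 0, "wy": 0, "wz": 0, "fingers": 0.02},
  {"dx": -0.0115, "dy": 0.024, "dz": -0.06, "wx": 0, "wy": 0, "wz": 0, "fingers": 0.02},
])

```text
time_s: 10.3
eef_pos: [0.4233, 0.1135, 0.0582]
eef_rot: [0.001, 0.988, 0.153, -0.001]
contact_force: [0.2, 0.6, -0.5]
gripper_width: 0.339
```

```bash
python3 - <<'E'
from h import *
cv2.imwrite("pics/s3.png",cv2.resize(env.get_image("side")[200:400,280:560,::-1],None,fx=2.8,fy=2.8))
E
```

```text
(no output)
```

View pics/s3.png

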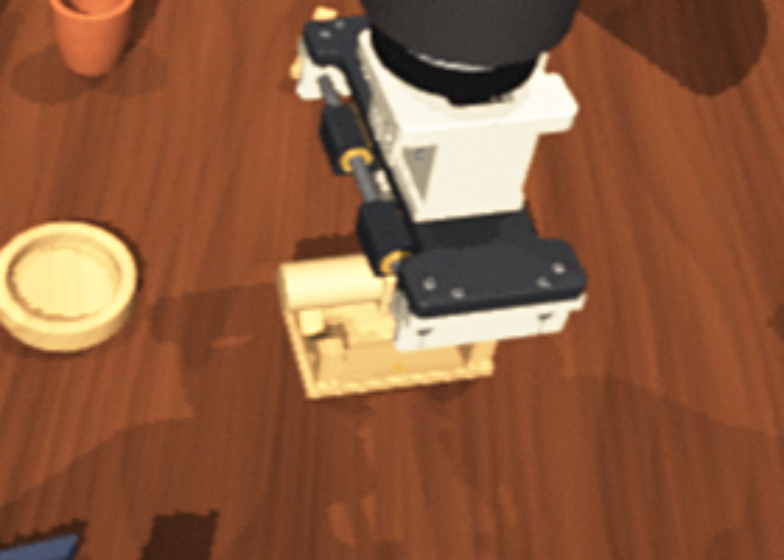

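The mandrel's end shows at about (395,300), above the cradle's near upright and parallel to it, which matches the plan. I'll lower it to TCP z ≈ 0.0325 and release.

>>> send_rows([
  {"dx": 0, "dy": 0, "dz": -0.01, "wx": 0, "wy": 0, "wz": 0, "fingers": 0.02},
  {"dx": 0, "dy": 0, "dz": -0.02, "wx": 0, "wy": 0, "wz": 0, "fingers": 0.02},
  {"dx": 0, "dy": 0, "dz": -0.025, "wx": 0, "wy": 0, "wz": 0, "fingers": 0.02},
  {"dx": 0, "dy": 0, "dz": -0.0275, "wx": 0, "wy": 0, "wz": 0, "fingers": 0.02},
  {"dx": 0, "dy": 0, "dz": -0.0275, "wx": 0, "wy": 0, "wz": 0, "fingers": 0.02},
])

```text
time_s: 10.85
eef_pos: [0.4245, 0.1135, 0.0321]
eef_rot: [0.001, 0.988, 0.153, -0.0]
contact_force: [1.0, -4.2, 0.7]
gripper_width: 0.337
```

>>> send_rows([
  {"dx": 0, "dy": 0, "dz": 0, "wx": 0, "wy": 0, "wz": 0, "fingers": 0.06},
  {"dx": 0, "dy": 0, "dz": 0, "wx": 0, "wy": 0, "wz": 0, "fingers": 0.06},
  {"dx": 0, "dy": 0, "dz": 0, "wx": 0, "wy": 0, "wz": 0, "fingers": 0.06},
  {"dx": 0, "dy": 0, "dz": 0.02, "wx": 0, "wy": 0, "wz": 0, "fingers": 0.087},
  {"dx": 0, "dy": 0, "dz": 0.06, "wx": 0, "wy": 0, "wz": 0, "fingers": 0.087},
])

```text
time_s: 11.35
eef_pos: [0.4228, 0.1131, 0.0906]
eef_rot: [0.001, 0.988, 0.153, -0.003]
contact_force: [0.7, 1.4, 0.1]
gripper_width: 0.734
```

>>> send_rows([
  {"dx": 0.02, "dy": -0.022, "dz": 0.02, "wx": 0, "wy": 0, "wz": 0, "fingers": 0.087},
  {"dx": 0.05, "dy": -0.053, "dz": 0.028, "wx": 0, "wy": 0, "wz": 0, "fingers": 0.087},
  {"dx": 0.08, "dy": -0.085, "dz": 0.028, "wx": 0, "wy": 0, "wz": 0, "fingers": 0.087},
  {"dx": 0.11, "dy": -0.117, "dz": 0.028, "wx": 0, "wy": 0, "wz": 0, "fingers": 0.087},
  {"dx": 0.14, "dy": -0.149, "dz": 0.028, "wx": 0, "wy": 0, "wz": 0, "fingers": 0.087},
])

```text
time_s: 11.85
eef_pos: [0.5657, -0.0361, 0.1203]
eef_rot: [-0.0, 0.988, 0.154, 0.0]
contact_force: [0.2, 1.3, -0.0]
gripper_width: 0.991
```

>>> send_rows([
  {"dx": 0.03, "dy": -0.032, "dz": 0, "wx": 0, "wy": 0, "wz": 0, "fingers": 0.087},
  {"dx": 0.06, "dy": -0.063, "dz": 0, "wx": 0, "wy": 0, "wz": 0, "fingers": 0.087},
  {"dx": 0.0635, "dy": -0.0665, "dz": -0.02, "wx": 0, "wy": 0, "wz": 0, "fingers": 0.087},
  {"dx": 0.0635, "dy": -0.0665, "dz": -0.04, "wx": 0, "wy": 0, "wz": 0, "fingers": 0.087},
  {"dx": 0.0635, "dy": -0.0665, "dz": -0.045, "wx": 0, "wy": 0, "wz": 0, "fingers": 0.087},
])

```text
time_s: 12.35
eef_pos: [0.6265, -0.1018, 0.0723]
eef_rot: [-0.0, 0.988, 0.153, -0.002]
contact_force: [-0.2, 0.2, 0.2]
gripper_width: 0.996
```

```bash
python3 - <<'E'
from h import *
cv2.imwrite("pics/s4.png",cv2.resize(env.get_image("side")[130:350,220:500,::-1],None,fx=2.7,fy=2.7))
m=getmasks("mandrel"); 
if m: print(fit("mandrel",m,z=.0324))
E
```

```text
mandrel side 0.68 [310. 418.] 1783 []
mandrel top none
(array([0.4261223 , 0.11321238, 0.29546057]), np.float64(0.060291643297812676))
```

View pics/s4.png

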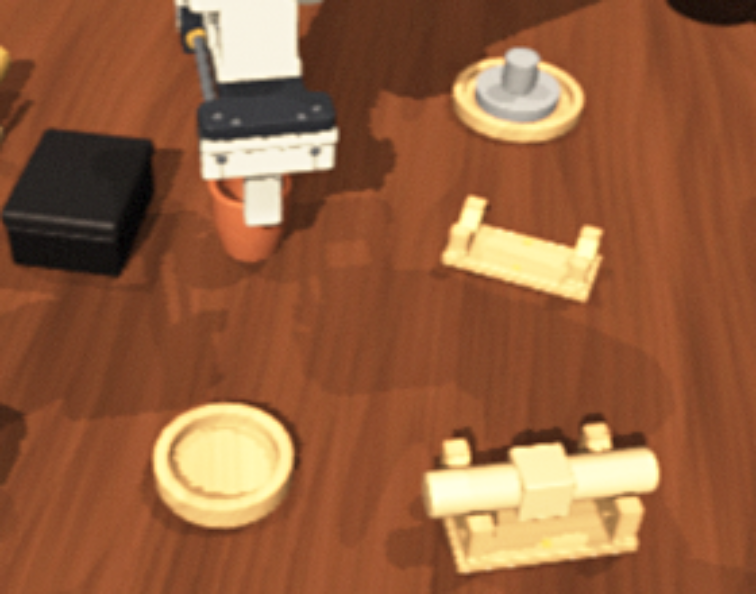

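The mandrel is seated and centred, fitted at (0.426, 0.113) against the cradle at (0.4245, 0.114). The open fingers are above either side of the crucible at (313,205). Descend and grip gently.

>>> send_rows([
  {"dx": 0, "dy": 0.0005, "dz": -0.015, "wx": 0, "wy": 0, "wz": 0, "fingers": 0.087},
  {"dx": 0, "dy": 0.0005, "dz": -0.03, "wx": 0, "wy": 0, "wz": 0, "fingers": 0.087},
  {"dx": 0, "dy": 0.0005, "dz": -0.0435, "wx": 0, "wy": 0, "wz": 0, "fingers": 0.087},
  {"dx": 0, "dy": 0.0005, "dz": -0.0435, "wx": 0, "wy": 0, "wz": 0, "fingers": 0.05},
  {"dx": 0, "dy": 0.0005, "dz": -0.0435, "wx": 0, "wy": 0, "wz": 0, "fingers": 0.05},
], newtons=20)

```text
time_s: 13.0
eef_pos: [0.6283, -0.1007, 0.0321]
eef_rot: [0.0, 0.988, 0.154, 0.0]
contact_force: [0.1, -0.6, 0.1]
gripper_width: 0.871
```

>>> send_rows([
  {"dx": 0, "dy": 0, "dz": 0, "wx": 0, "wy": 0, "wz": 0, "fingers": 0.05},
  {"dx": 0, "dy": 0, "dz": 0, "wx": 0, "wy": 0, "wz": 0, "fingers": 0.05},
  {"dx": 0, "dy": 0, "dz": 0, "wx": 0, "wy": 0, "wz": 0, "fingers": 0.05},
  {"dx": 0, "dy": 0, "dz": 0, "wx": 0, "wy": 0, "wz": 0, "fingers": 0.05},
])

```text
time_s: 13.4
eef_pos: [0.6288, -0.101, 0.0325]
eef_rot: [0.0, 0.988, 0.154, 0.001]
contact_force: [0.1, -1.5, 4.2]
gripper_width: 0.629
```

>>> send_rows([
  {"dx": 0, "dy": 0, "dz": 0.005, "wx": 0, "wy": 0, "wz": 0, "fingers": 0.05},
  {"dx": 0, "dy": 0, "dz": 0.015, "wx": 0, "wy": 0, "wz": 0, "fingers": 0.05},
  {"dx": 0, "dy": 0, "dz": 0.035, "wx": 0, "wy": 0, "wz": 0, "fingers": 0.05},
  {"dx": 0, "dy": 0, "dz": 0.055, "wx": 0, "wy": 0, "wz": 0, "fingers": 0.05},
  {"dx": 0, "dy": 0, "dz": 0.068, "wx": 0, "wy": 0, "wz": 0, "fingers": 0.05},
])

```text
time_s: 13.9
eef_pos: [0.6284, -0.1008, 0.1015]
eef_rot: [0.0, 0.988, 0.154, 0.001]
contact_force: [0.9, 0.3, -1.6]
gripper_width: 0.631
```

>>> send_rows([
  {"dx": -0.002, "dy": 0.02, "dz": 0, "wx": 0, "wy": 0, "wz": 0, "fingers": 0.05},
  {"dx": -0.005, "dy": 0.05, "dz": 0, "wx": 0, "wy": 0, "wz": 0, "fingers": 0.05},
  {"dx": -0.009, "dy": 0.09, "dz": 0, "wx": 0, "wy": 0, "wz": 0, "fingers": 0.05},
  {"dx": -0.013, "dy": 0.13, "dz": 0, "wx": 0, "wy": 0, "wz": 0, "fingers": 0.05},
  {"dx": -0.017, "dy": 0.17, "dz": 0, "wx": 0, "wy": 0, "wz": 0, "fingers": 0.05},
])

```text
time_s: 14.4
eef_pos: [0.6104, 0.0705, 0.0998]
eef_rot: [-0.0, 0.988, 0.153, -0.0]
contact_force: [0.2, 0.1, -1.0]
gripper_width: 0.628
```

>>> send_rows([
  {"dx": -0.003, "dy": 0.03, "dz": 0, "wx": 0, "wy": 0, "wz": 0, "fingers": 0.05},
  {"dx": -0.0035, "dy": 0.0415, "dz": -0.01, "wx": 0, "wy": 0, "wz": 0, "fingers": 0.05},
  {"dx": -0.0035, "dy": 0.0415, "dz": -0.02, "wx": 0, "wy": 0, "wz": 0, "fingers": 0.05},
  {"dx": -0.0035, "dy": 0.0415, "dz": -0.03, "wx": 0, "wy": 0, "wz": 0, "fingers": 0.05},
  {"dx": -0.0035, "dy": 0.0415, "dz": -0.03, "wx": 0, "wy": 0, "wz": 0, "fingers": 0.05},
])

```text
time_s: 14.9
eef_pos: [0.6061, 0.1091, 0.0674]
eef_rot: [0.0, 0.988, 0.153, -0.002]
contact_force: [0.6, -0.2, -2.1]
gripper_width: 0.632
```

```bash
python3 - <<'E'
from h import *
cv2.imwrite("pics/s5.png",cv2.resize(env.get_image("side")[180:400,180:460,::-1],None,fx=2.7,fy=2.7))
E
```

```text
(no output)
```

View pics/s5.png

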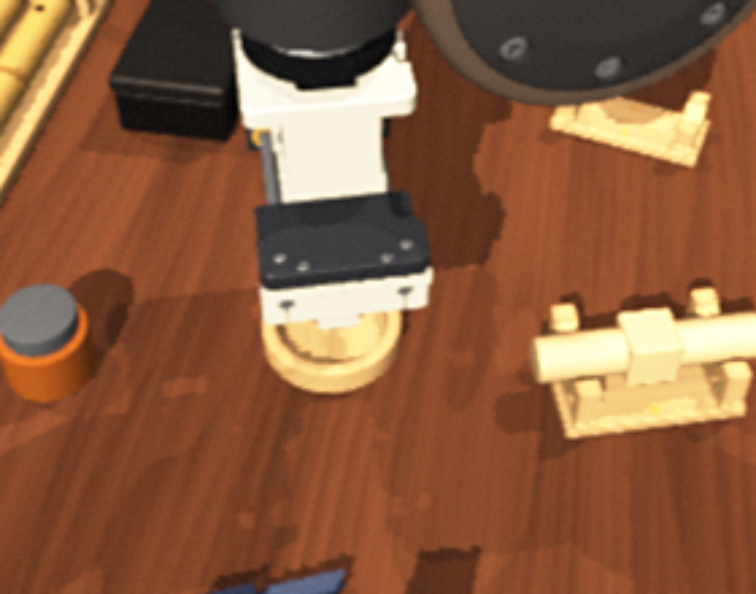

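The crucible isn't visible here, yet the opening says something is held. I'll check that before going on.

```bash
python3 - <<'E'
from h import *
print(env.get_state()["gripper_width"])
im=env.get_image("side")
for c in("side","top"):
    env.get_image(c) if c=="top" else None
    for r in env.masks_of(c,"crucible"): print(c,r["conf"],r["position"],r["mask"].sum())
ci=env.camera_info("side")
v=im[:,:,::-1].copy()
m=sil(ci,"crucible",[.6075,.11,0],.038,1)
cs,_=cv2.findContours(m,cv2.RETR_EXTERNAL,cv2.CHAIN_APPROX_NONE); cv2.drawContours(v,cs,-1,(0,255,0),1)
cv2.imwrite("pics/s6.png",v)
cv2.imwrite("pics/t6.png",env.get_image("top")[:,:,::-1])
E
```

```text
0.6268394485347195
top 0.61 [254.7, 269.4] 144
```

View pics/s6.png

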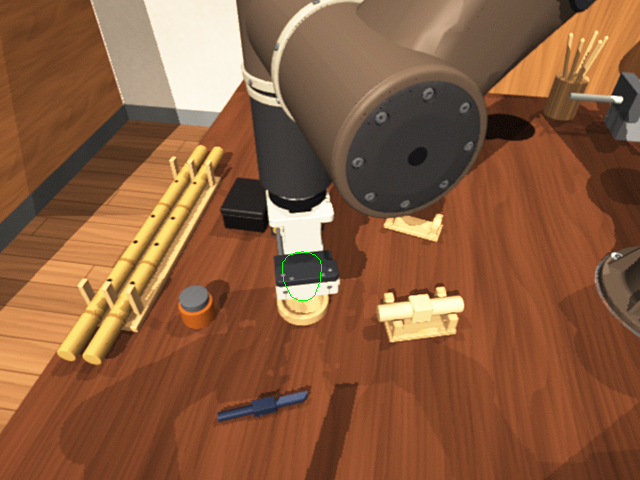

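View pics/t6.png

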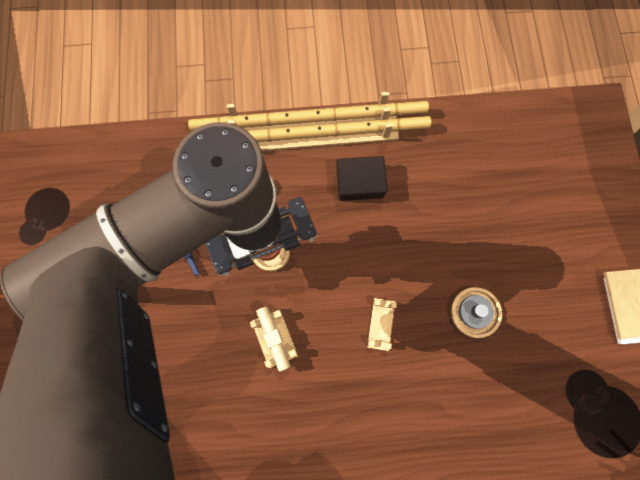

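The crucible is still held. Its predicted outline at (302,276) lies entirely behind the gripper, and the top camera sees part of it at row 255, column 269, over the seat. I'll lower it slowly.

>>> send_rows([
  {"dx": 0, "dy": 0, "dz": -0.01, "wx": 0, "wy": 0, "wz": 0, "fingers": 0.05},
  {"dx": 0, "dy": 0, "dz": -0.02, "wx": 0, "wy": 0, "wz": 0, "fingers": 0.05},
  {"dx": 0, "dy": 0, "dz": -0.027, "wx": 0, "wy": 0, "wz": 0, "fingers": 0.05},
  {"dx": 0, "dy": 0, "dz": -0.031, "wx": 0, "wy": 0, "wz": 0, "fingers": 0.05},
  {"dx": 0, "dy": 0, "dz": -0.0315, "wx": 0, "wy": 0, "wz": 0, "fingers": 0.05},
])

```text
time_s: 15.7
eef_pos: [0.6075, 0.1103, 0.038]
eef_rot: [0.0, 0.988, 0.154, -0.0]
contact_force: [-2.4, -2.0, 6.5]
gripper_width: 0.63
```

>>> send_rows([
  {"dx": 0, "dy": 0, "dz": 0, "wx": 0, "wy": 0, "wz": 0, "fingers": 0.05},
])

```text
time_s: 15.8
eef_pos: [0.6075, 0.1104, 0.038]
eef_rot: [0.0, 0.988, 0.154, -0.0]
contact_force: [-0.4, -1.2, 2.4]
gripper_width: 0.625
```

Contact with the floor is felt. Release and rise.

>>> send_rows([
  {"dx": 0, "dy": 0, "dz": 0, "wx": 0, "wy": 0, "wz": 0, "fingers": 0.087},
  {"dx": 0, "dy": 0, "dz": 0, "wx": 0, "wy": 0, "wz": 0, "fingers": 0.087},
  {"dx": 0, "dy": 0, "dz": 0, "wx": 0, "wy": 0, "wz": 0, "fingers": 0.087},
  {"dx": 0, "dy": 0, "dz": 0.015, "wx": 0, "wy": 0, "wz": 0, "fingers": 0.087},
  {"dx": 0, "dy": 0, "dz": 0.045, "wx": 0, "wy": 0, "wz": 0, "fingers": 0.087},
])

```text
time_s: 16.3
eef_pos: [0.6059, 0.1101, 0.0811]
eef_rot: [0.001, 0.988, 0.153, -0.002]
contact_force: [0.4, 0.9, -0.3]
gripper_width: 0.977
```

>>> send_rows([
  {"dx": 0, "dy": 0, "dz": 0.035, "wx": 0, "wy": 0, "wz": 0, "fingers": 0.087},
  {"dx": 0.004, "dy": 0.04, "dz": 0.035, "wx": 0, "wy": 0, "wz": 0.04, "fingers": 0.06},
  {"dx": 0.008, "dy": 0.085, "dz": 0.035, "wx": 0, "wy": 0, "wz": 0.08, "fingers": 0.06},
  {"dx": 0.012, "dy": 0.13, "dz": 0.035, "wx": 0, "wy": 0, "wz": 0.091, "fingers": 0.06},
  {"dx": 0.015, "dy": 0.175, "dz": 0.02, "wx": 0, "wy": 0, "wz": 0.091, "fingers": 0.06},
])

```text
time_s: 16.8
eef_pos: [0.6239, 0.2882, 0.1054]
eef_rot: [-0.001, 0.98, 0.199, 0.002]
contact_force: [1.3, 0.2, 0.0]
gripper_width: 0.71
```

```bash
python3 - <<'E'
from h import *
cv2.imwrite("pics/s7.png",env.get_image("side")[:,:,::-1])
m=getmasks("crucible",("side",)); 
if m: print(fit("crucible",m,z=.006))
E
```

```text
crucible side 0.71 [300. 294.] 342 []
(array([0.6081078 , 0.11058792, 0.46701053]), np.float64(3.2238669590643276))
```

View pics/s7.png

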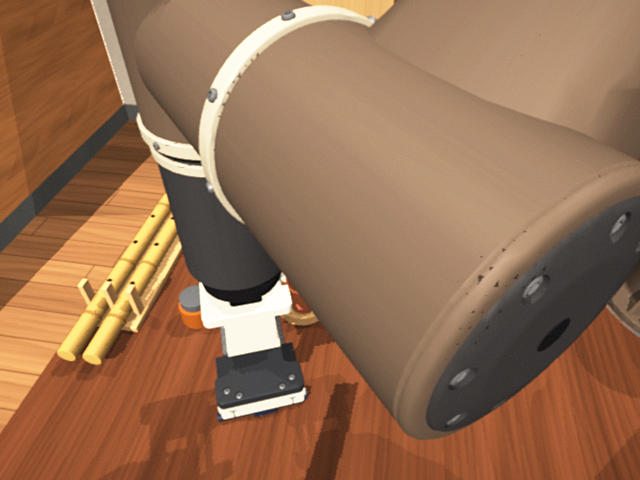

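The gripper is above the bit at (263,405) and the arm hides most of the rest. The crucible's seat is just visible at (298,310). Descend to TCP z ≈ 0.011.

>>> send_rows([
  {"dx": 0, "dy": 0.0065, "dz": -0.025, "wx": 0, "wy": 0, "wz": 0, "fingers": 0.045},
  {"dx": 0, "dy": 0.0065, "dz": -0.055, "wx": 0, "wy": 0, "wz": 0, "fingers": 0.045},
  {"dx": 0, "dy": 0.0065, "dz": -0.08, "wx": 0, "wy": 0, "wz": 0, "fingers": 0.045},
  {"dx": 0, "dy": 0.0065, "dz": -0.0925, "wx": 0, "wy": 0, "wz": 0, "fingers": 0.045},
  {"dx": 0, "dy": 0.0065, "dz": -0.0925, "wx": 0, "wy": 0, "wz": 0, "fingers": 0.045},
], newtons=50)

```text
time_s: 17.4
eef_pos: [0.6221, 0.2917, 0.01]
eef_rot: [0.001, 0.98, 0.198, -0.001]
contact_force: [-0.1, -0.0, 0.1]
gripper_width: 0.515
```

```bash
python3 - <<'E'
from h import *
cv2.imwrite("pics/s8.png",cv2.resize(env.get_image("side")[340:480,180:380,::-1],None,fx=3.5,fy=3.5))
E
```

```text
(no output)
```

View pics/s8.png

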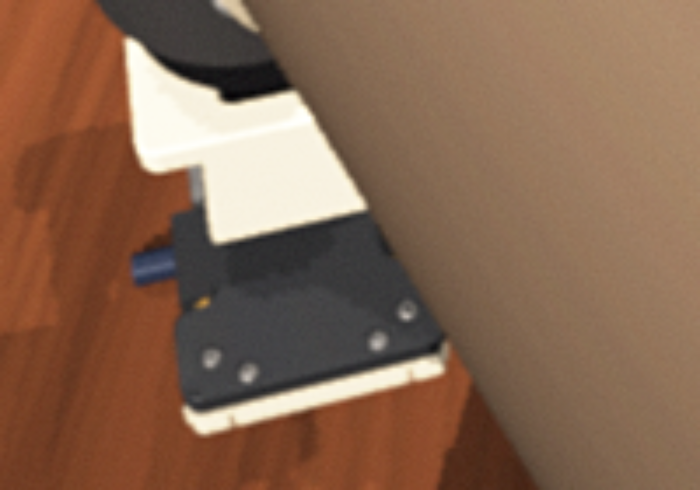

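The bit's end shows at about (222,415) beside the gripper, where it was before, and there is no contact force. Close.

>>> send_rows([
  {"dx": 0, "dy": 0, "dz": 0, "wx": 0, "wy": 0, "wz": 0, "fingers": 0.005},
  {"dx": 0, "dy": 0, "dz": 0, "wx": 0, "wy": 0, "wz": 0, "fingers": 0.005},
  {"dx": 0, "dy": 0, "dz": 0, "wx": 0, "wy": 0, "wz": 0, "fingers": 0.005},
  {"dx": 0, "dy": 0, "dz": 0, "wx": 0, "wy": 0, "wz": 0, "fingers": 0.005},
  {"dx": 0, "dy": 0, "dz": 0, "wx": 0, "wy": 0, "wz": 0, "fingers": 0.005},
])

```text
time_s: 17.95
eef_pos: [0.6227, 0.292, 0.0109]
eef_rot: [0.0, 0.98, 0.198, 0.0]
contact_force: [0.1, -1.5, 1.3]
gripper_width: 0.175
```

>>> send_rows([
  {"dx": 0, "dy": 0, "dz": 0.005, "wx": 0, "wy": 0, "wz": 0, "fingers": 0.005},
  {"dx": 0, "dy": 0, "dz": 0.02, "wx": 0, "wy": 0, "wz": 0, "fingers": 0.005},
  {"dx": 0, "dy": 0, "dz": 0.045, "wx": 0, "wy": 0, "wz": 0, "fingers": 0.005},
  {"dx": 0, "dy": 0, "dz": 0.075, "wx": 0, "wy": 0, "wz": 0, "fingers": 0.005},
  {"dx": 0, "dy": 0, "dz": 0.109, "wx": 0, "wy": 0, "wz": 0, "fingers": 0.005},
])

```text
time_s: 18.45
eef_pos: [0.622, 0.2919, 0.121]
eef_rot: [0.0, 0.98, 0.198, -0.0]
contact_force: [0.5, 0.2, -1.8]
gripper_width: 0.175
```

>>> send_rows([
  {"dx": -0.009, "dy": -0.02, "dz": 0, "wx": 0, "wy": 0, "wz": -0.04, "fingers": 0.005},
  {"dx": -0.026, "dy": -0.055, "dz": 0, "wx": 0, "wy": 0, "wz": -0.1, "fingers": 0.005},
  {"dx": -0.045, "dy": -0.095, "dz": 0, "wx": 0, "wy": 0, "wz": -0.17, "fingers": 0.005},
  {"dx": -0.064, "dy": -0.136, "dz": 0, "wx": 0, "wy": 0, "wz": -0.25, "fingers": 0.005},
  {"dx": -0.083, "dy": -0.178, "dz": 0, "wx": 0, "wy": 0, "wz": -0.33, "fingers": 0.005},
])

```text
time_s: 18.95
eef_pos: [0.5387, 0.113, 0.1207]
eef_rot: [-0.0, 0.999, 0.033, 0.001]
contact_force: [2.1, -0.3, -1.2]
gripper_width: 0.176
```

>>> send_rows([
  {"dx": -0.02, "dy": -0.042, "dz": 0, "wx": 0, "wy": 0, "wz": -0.08, "fingers": 0.005},
  {"dx": -0.04, "dy": -0.084, "dz": 0, "wx": 0, "wy": 0, "wz": -0.16, "fingers": 0.005},
  {"dx": -0.06, "dy": -0.126, "dz": 0, "wx": 0, "wy": 0, "wz": -0.24, "fingers": 0.005},
  {"dx": -0.08, "dy": -0.168, "dz": 0, "wx": 0, "wy": 0, "wz": -0.3, "fingers": 0.005},
  {"dx": -0.0995, "dy": -0.208, "dz": 0, "wx": 0, "wy": 0, "wz": -0.314, "fingers": 0.005},
])

```text
time_s: 19.45
eef_pos: [0.4391, -0.0952, 0.1208]
eef_rot: [-0.0, 0.992, -0.123, 0.001]
contact_force: [1.0, 0.1, -1.8]
gripper_width: 0.18
```

>>> send_rows([
  {"dx": -0.006, "dy": -0.0167, "dz": 0, "wx": 0, "wy": 0, "wz": 0, "fingers": 0.005},
  {"dx": -0.006, "dy": -0.0167, "dz": -0.015, "wx": 0, "wy": 0, "wz": 0, "fingers": 0.005},
  {"dx": -0.006, "dy": -0.0167, "dz": -0.04, "wx": 0, "wy": 0, "wz": 0, "fingers": 0.005},
  {"dx": -0.006, "dy": -0.0167, "dz": -0.06, "wx": 0, "wy": 0, "wz": 0, "fingers": 0.005},
  {"dx": -0.006, "dy": -0.0167, "dz": -0.07, "wx": 0, "wy": 0, "wz": 0, "fingers": 0.005},
])

```text
time_s: 19.95
eef_pos: [0.4335, -0.1107, 0.0492]
eef_rot: [0.0, 0.992, -0.122, -0.0]
contact_force: [-0.3, -0.6, -2.0]
gripper_width: 0.178
```

```bash
python3 - <<'E'
from h import *
cv2.imwrite("pics/s9.png",cv2.resize(env.get_image("side")[150:350,240:500,::-1],None,fx=3,fy=3))
m=getmasks("crucible",("side",)); 
if m: print(fit("crucible",m,z=.006))
for r in env.masks_of("side","drill_bit"): print(r["conf"],r["position"],r["mask"].sum())
E
```

```text
crucible side 0.76 [287. 301.] 1360 []
(array([0.60624714, 0.10985507, 0.10233653]), np.float64(0.06383272058823529))
0.51 [314.7, 298.7] 833
0.43 [214.1, 439.5] 108
```

View pics/s9.png

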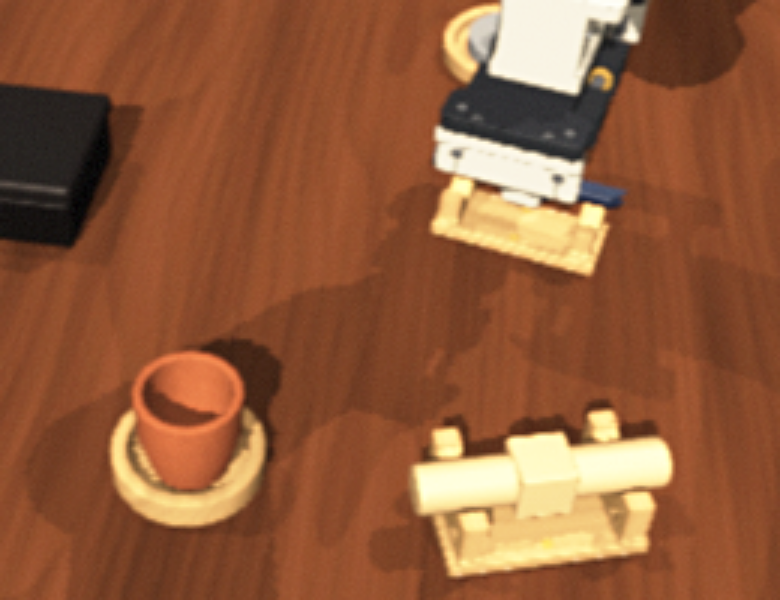

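The crucible stands upright in its seat at (301,287). The bit shows at (440,214), in line over its cradle. Lower to TCP z ≈ 0.0285 and release.

>>> send_rows([
  {"dx": 0, "dy": 0, "dz": -0.008, "wx": 0, "wy": 0, "wz": 0, "fingers": 0.005},
  {"dx": 0, "dy": 0, "dz": -0.015, "wx": 0, "wy": 0, "wz": 0, "fingers": 0.005},
  {"dx": 0, "dy": 0, "dz": -0.02, "wx": 0, "wy": 0, "wz": 0, "fingers": 0.005},
  {"dx": 0, "dy": 0, "dz": -0.0222, "wx": 0, "wy": 0, "wz": 0, "fingers": 0.005},
  {"dx": 0, "dy": 0, "dz": -0.0222, "wx": 0, "wy": 0, "wz": 0, "fingers": 0.005},
])

```text
time_s: 20.6
eef_pos: [0.4339, -0.1115, 0.0281]
eef_rot: [0.001, 0.993, -0.121, -0.0]
contact_force: [-2.4, -9.4, 11.0]
gripper_width: 0.18
```

>>> send_rows([
  {"dx": 0, "dy": 0, "dz": 0, "wx": 0, "wy": 0, "wz": 0, "fingers": 0.045},
  {"dx": 0, "dy": 0, "dz": 0, "wx": 0, "wy": 0, "wz": 0, "fingers": 0.045},
  {"dx": 0, "dy": 0, "dz": 0, "wx": 0, "wy": 0, "wz": 0, "fingers": 0.045},
  {"dx": 0, "dy": 0, "dz": 0.02, "wx": 0, "wy": 0, "wz": 0, "fingers": 0.045},
  {"dx": 0, "dy": 0, "dz": 0.06, "wx": 0, "wy": 0, "wz": 0, "fingers": 0.045},
])

```text
time_s: 21.1
eef_pos: [0.4319, -0.1106, 0.0857]
eef_rot: [0.001, 0.992, -0.122, -0.003]
contact_force: [0.8, -0.0, 0.6]
gripper_width: 0.505
```

>>> send_rows([
  {"dx": 0.02, "dy": 0, "dz": 0.04, "wx": 0, "wy": 0, "wz": 0, "fingers": 0.045},
  {"dx": 0.05, "dy": -0.02, "dz": 0.075, "wx": 0, "wy": 0, "wz": 0, "fingers": 0.045},
  {"dx": 0.08, "dy": -0.05, "dz": 0.1, "wx": 0, "wy": 0, "wz": 0, "fingers": 0.045},
  {"dx": 0.11, "dy": -0.08, "dz": 0.12, "wx": 0, "wy": 0, "wz": 0, "fingers": 0.045},
  {"dx": 0.14, "dy": -0.11, "dz": 0.14, "wx": 0, "wy": 0, "wz": 0, "fingers": 0.045},
])

```text
time_s: 21.6
eef_pos: [0.5752, -0.2215, 0.2285]
eef_rot: [-0.0, 0.993, -0.122, 0.0]
contact_force: [0.7, 2.1, -0.7]
gripper_width: 0.517
```

>>> send_rows([
  {"dx": 0.0, "dy": -0.04, "dz": 0.01, "wx": 0, "wy": 0, "wz": 0, "fingers": 0.045},
  {"dx": 0.0, "dy": -0.08, "dz": 0.02, "wx": 0, "wy": 0, "wz": 0, "fingers": 0.045},
  {"dx": 0.0, "dy": -0.12, "dz": 0.03, "wx": 0, "wy": 0, "wz": 0, "fingers": 0.045},
  {"dx": 0.0, "dy": -0.15, "dz": 0.03, "wx": 0, "wy": 0, "wz": 0, "fingers": 0.045},
  {"dx": 0.0, "dy": -0.16, "dz": 0.03, "wx": 0, "wy": 0, "wz": 0, "fingers": 0.045},
])

```text
time_s: 22.1
eef_pos: [0.5736, -0.3831, 0.2566]
eef_rot: [-0.0, 0.992, -0.123, -0.0]
contact_force: [0.7, 0.4, -0.5]
gripper_width: 0.515
```

```bash
python3 - <<'E'
from h import *
cv2.imwrite("pics/s10.png",env.get_image("side")[:,:,::-1])
cv2.imwrite("pics/t10.png",env.get_image("top")[:,:,::-1])
for n,z in(("drill_bit",.0245),("mandrel",.0324),("puck",.006),("crucible",.006),("lacquer_box",0),("oil_jar",0)):
    m=getmasks(n)
    for c in m: 
        p,e=fit(n,{c:m[c]},z=z); print("   ",c,p.round(4),round(e,3))
E
```

```text
drill_bit side 0.95 [218. 412.] 445 []
drill_bit top 0.4 [179. 364.] 2023 []
    side [ 0.4351 -0.1127  2.8996] 0.164
    top [ 0.7498 -0.0993  0.9472] 0.82
mandrel side 0.75 [311. 424.] 1633 [0.71]
mandrel top 0.96 [340. 269.] 884 [0.36]
    side [0.4255 0.1128 3.4528] 0.077
    top [0.4238 0.1144 3.4451] 0.063
puck side none
puck top 0.92 [311. 469.] 442 [0.47]
    top [ 0.4447 -0.2996  0.0485] 1.18
crucible side 0.85 [286. 302.] 1293 [0.21]
crucible top 0.94 [248. 267.] 638 []
    side [ 0.6065  0.1088 -0.3435] 0.114
    top [0.6051 0.1119 0.488 ] 0.049
lacquer_box side 0.82 [203. 247.] 2432 []
lacquer_box top 0.94 [180. 363.] 2072 []
    side [ 0.7512 -0.103   0.0256] 0.093
    top [ 0.7499 -0.0992  3.1207] 0.064
oil_jar side 0.7 [306. 197.] 1301 []
oil_jar top 0.66 [182. 245.] 525 [0.57]
    side [ 0.7654  0.1557 -0.0519] 0.144
    top [0.7606 0.1559 0.2154] 0.211
```

View pics/s10.png

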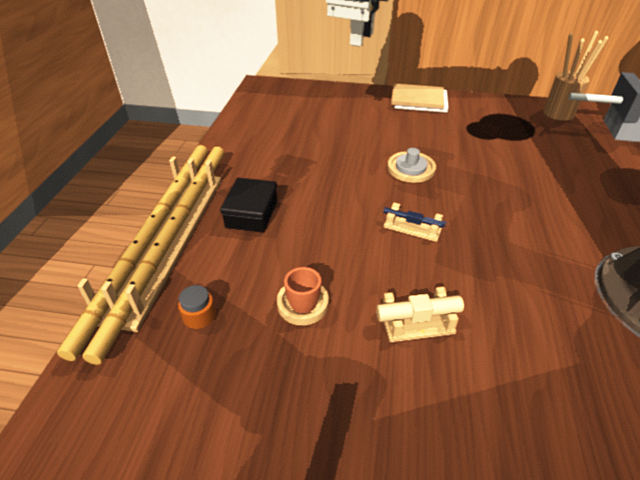

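View pics/t10.png

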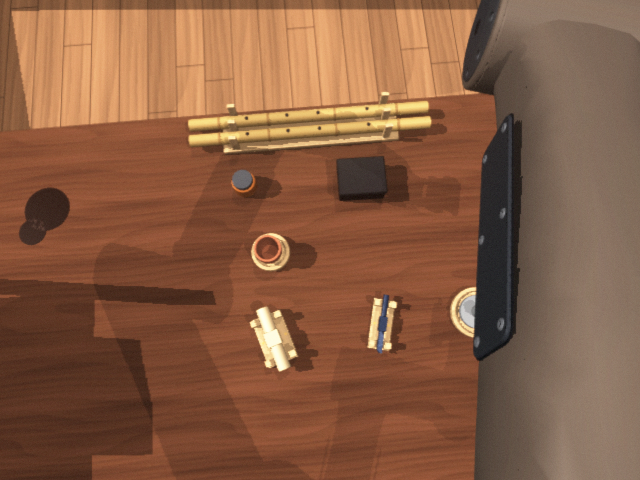

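Every tool shows in its holder in the side view. The network missed the puck, so I'll check it by colour in the earlier unobstructed top picture and then hand in.

```bash
python3 - <<'E'
from h import *
im=cv2.imread("pics/t6.png"); hsv=cv2.cvtColor(im,cv2.COLOR_BGR2HSV)
b=(hsv[...,1]<70)&(hsv[...,2]>60); m=np.zeros_like(b); m[285:345,445:510]=b[285:345,445:510]
print(m.sum(), fit("puck",{"top":m},z=.006), "dish .441 -.313")
env.job_done()
E
```

```text
902 (array([ 0.44174262, -0.31167182,  0.14724869]), np.float64(0.0992239467849224)) dish .441 -.313
the job is handed in; nothing more can be done
```

All four tools are in their holders and I handed the job in at about 22 s on the robot's clock; no verdict was reported. After the last release the gripper was lifted well clear of everything.

My last measurements, fitted from the camera pictures:

| Item | Measured position (m) | Holder position (m) | Remarks |
|---|---|---|---|
| Mandrel | (0.425, 0.114) | (0.4245, 0.114) | Line within about 0.01 rad of the cradle's |
| Drill bit | (0.435, -0.113) | (0.434, -0.112) | Line within about 0.01 rad; from the side camera only |
| Puck | (0.442, -0.312) | (0.441, -0.313) | Flat in the dish |
| Crucible | (0.606, 0.110) | (0.6075, 0.110) | Upright; lowered slowly until it touched the floor, then released |

The lacquer box and oil jar read within about 2 mm of where they started, which is no more than the calibration error.

**Wrong or missing reports:**
- **Drill bit:** in the last top picture the network reported the lacquer box as the bit, with a low score. I ignored that.
- **Puck:** in the last pictures the network missed it in the side view. Its top mask was cut off by the arm and gave a poor fit. The position above comes from a colour fit on an earlier clear top picture; the last side view shows it lying flat in the dish.

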